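Pull-check a glued ferrule on the bench tester

ROBOT

A 6-joint arm with a two-finger parallel gripper is mounted at the origin on a cart in front of the work surface, level with it; the furniture and walls round the work are solid. World frame = base frame: x ahead of the robot, y to its left, z up, the work surface at z = 0. Lengths are in m, angles in rad, forces in N, time in s.
With the tool pointing down it reaches from about 0.35 to 0.775 m from the base axis. Payload 7.3 kg.
Tool frame: the origin (TCP) lies at the very end of the fingers, on their centre line; the grasp point (between the pads) lies grip_point_offset behind it (grip_point_offset is the distance from the TCP to the grasp point, in m); z points along the fingers, y is the direction in which the jaws open and shut (so a half turn about z gives the same grasp; the last joint's range is limited). The gripper opens to 92 mm and grips with 3 to 60 N. Pads are 19 mm wide; open, the fingers measure 130 mm over their backs; the gripper's body (75 mm by 190 mm) begins 47 mm behind the grasp point.
Start: joints at [1.131, 0.342, 1.524, -0, 1.275, -0.146], TCP at [0.152, 0.503, 0.227] pointing down, gripper open.
Joint ranges: [-2.53, 2.53], [-0.77, 2.02], [0.04, 2.7], [-1, 4.14], [0.28, 2.66], [-3.11, 3.11]. Speed limits (rad/s): [2.57, 2.57, 3.14, 3.14, 3.14, 3.14].

INTERFACE

Orientations are given as [roll, pitch, yaw] about the fixed x, y, z axes, in that order (R = Rz(yaw) Ry(pitch) Rx(roll)).
In Python, from cell import * gives the robot as it stands.
- The arm moves only by the shell command python3 -m inch 'ROWS' [OPENING] [FORCE]. ROWS is JSON, a list that holds one entry, the list of rows, each a list of 4 numbers: the shift along the tool's x, y, z in mm, then the turn about the tool's z in rad. In form: [[[x, y, z, roll], ...]]. A call has 1 to 10 rows; each row shifts and turns the commanded pose from where the row before left it, along the tool's axes as they then stand; what a row does not reach is not made up. A row lasts 1/8 s, in which the tool goes at most 62.5 mm and 10.7 degrees, less where a joint would pass 70% of its speed; a pose out of reach is approached as far as the arm can. A call with a gripper value outside its range is refused whole. OPENING is the closure, from -1 (fully open) to 1 (shut), set as the call begins (- or left out, the last holds). The fingers move at their own pace and stop on an object; FORCE is the grip in N (left out, the last holds). Time passes only in rows, so rows that do not move let the fingers close. It gives the time, the measured TCP pose, the force and the opening at its end, in the units of the state.
- observe(): the state, without advancing time (a new reading comes with each control period).
- read_camera(name): name is "scene" or "top" or "wrist"; returns a dict with "img" (400x640x3 uint8, blue, green, red), "fx", "fy", "cx", "cy" (pixels), "k1" (the pictures are not rectified: a ray, as slopes to the right and down, at radius r is drawn at 1 + k1 r^2 times it, then the intrinsics apply), "eye" and "rotation" of the camera in the world; the wrist camera has in their place "T_tool_cam" (4x4, takes a point from camera to tool coordinates, whose origin is the TCP and whose axes are the flange's). Camera axes: x right, y down, z forward; pixel columns grow to the right and rows downward; lengths in m; the calibration is good to about 2 mm. A picture is of the moment at which its call begins: read the wrist's pose just before it. There is no depth.
- hand_in(): hands the job in, once; it reports no verdict.
Trained networks look in the newest picture that a camera, given by its name, has taken for a name from the list of things; names that differ only in an ending like _2 or _b are one class to them, and where a whole thing is asked for, a point or a joint stands for the part that bears it (a point fixed in the world has none). Each returns a list of dicts, best first, with "conf" (0 to 1); they miss things now and then, are a little off and sometimes report something else, mostly with a low value. They report only what shows in the picture. A call takes as long as a camera call.
- boxes_of(camera, label): "at" ([row, column] in pixels, amid what is visible of it).
- place_of(camera, label): "at" ([row, column] in pixels: a listed point, or the origin of a listed thing).
The state is a dict: "time": time; "qpos": joint angles; "qvel": joint speeds; "joint_efforts": joint torques, N m; "tool_pos": TCP position; "tool_rot": TCP orientation; "contact_force": force on the tool from outside, world axes, zero at the start; "torque": the same for the moment, N m; "opening": finger opening in m.
Only numpy, scipy, OpenCV 4.12 (cv2) and the standard library are available. Lean on these libraries where they do the work, as an engineer would, in place of code of your own. Each camera call takes 0.05 s, during which the arm holds its last target. There are 200 camera calls.

TASK

Check the glue on the ferrule in the bench pull tester: first fold the clear hinged guard fully down onto its stop over the sample, and only then take the round knob at the other end and draw the sprung rod straight out until the index that hangs from it stands over the notch in the sliding marker. Do not pull well past the notch, leave the marker where it is set, and leave the glue, ferrules and other loose things around it alone. Finish while still holding the knob, keeping the rod steady at the notch and the guard shut; do not let it spring back.

Things in the scene. Friction and masses are not known exactly. Their poses are not given: they have to be found in the camera images.
- tester: pull tester: grey plate 104 x 420 mm, 16 mm high, fixed to the bench; origin at its centre on the bench top. Its y axis runs from the ferrule end (-y, right) to the knob end (+y, left), its x axis to the guard's hinge side, away from the robot. Spring case: 32 mm diameter, axis 85 mm up, y -85 to +45 mm, top 104 mm. Ferrule sample and clamp: y -80 to -200 mm, up to 114 mm, under the guard
- guard (a joint): angle of the guard: 0 = shut (level, on its stop post), grows as it opens up and back, upright at 1.57; starts 0.85 to 1.25. The hinge is stiff (0.16 N m, about 2 N at the edge) and stays where left. Shut it by pushing its outer face (on top when shut, looking away from the robot when open) towards the robot and down
- guard_hinge (a point): middle of the guard's hinge line, 122 mm above the bench; the line is parallel to the tester's y. The guard is a clear panel with metal edges, 108 mm wide along the hinge, 6.4 mm thick (half each side of the hinge plane), reaching 101 mm from the hinge, then a finger lip, 50 mm wide and 4 mm thick, to 119 mm. A 40 mm skirt stands on its inner side at 100 mm
- guard_lip (a point): middle of the outer edge of the finger lip, 119.5 mm from the hinge line
- draw_rod: sprung rod with black knob, collar and hanging index; origin on the rod axis, above the index tip, 85 mm above the bench; axes as the tester's. It slides out along the tester's +y only, up to 105 mm; the spring pulls it back with 2.4 N at rest and 1.2 N more for each 10 mm drawn
- knob (a point): centre of the knob's gripping part: a cylinder 26 mm in diameter, 36 mm long along the rod axis, 85 mm above the bench, with a flange (36 mm diameter, 7 mm thick) at its outer, +y end that stops fingers slipping off; 36 mm beyond the index towards +y. Free on both sides and above; it moves with the rod
- index_tip (a point): lower tip of the index, a steel blade 3 mm thick that hangs from the rod's collar, 20 mm to the robot's side (tester -x) of the rod axis, 44 mm above the bench; moves with the rod
- marker: sliding marker on the plate: dark block with two light lugs, 24 x 32 mm, top 40 mm above the bench, under the index's path, 45 to 85 mm beyond the resting index towards the tester's +y; origin at its centre, 17 mm above the bench; it must not be moved
- notch (a point): middle of the 10 mm wide notch between the marker's lugs, at their top edge, 40 mm above the bench. The rod is drawn right when the index tip has the same y in the tester's frame as this point
- glue_white_mid (a point): white glue bottle, 27 mm diameter, 55 mm high, middle; leave it standing
- glue_blue_mid (a point): blue glue bottle, 27 mm diameter, 60 mm high, middle; leave it standing
- ferrule_pot_mid (a point): small pinkish clear pot with bits in it, 48 mm diameter, 28 mm high, middle; leave it alone
- ferrule_1_mid (a point): loose black ferrule, 17 mm diameter, 26 mm high, middle; leave it alone
- ferrule_2_mid (a point): loose black ferrule, 17 mm diameter, 26 mm high, middle; leave it alone
- tee_box_mid (a point): dark green carton, 52 x 86 x 26 mm, middle; leave it alone

How it is judged:
On the way, in this order (a step that is already met when the one before it is completed fails the run):
1. the guard is folded fully down onto its stop while the rod is still at rest (value of joint guard below 0.06 rad and distance of draw_rod from where it was at the start of the episode below 0.006 m), for 0.2 s.
2. the rod is drawn to the marker and held there by the fingers (y of index_tip in the frame of notch between -0.005 and 0.005 m and contact force between the fingers and draw_rod above 4 N and value of joint guard below 0.06 rad), for 0.5 s.
At the end, for the whole second after the job is handed in: The guard is shut to within 0.06 rad, the marker is where it was (5 mm), and the fingers hold the rod still with its index tip over the marker's notch, within 5 mm of the notch's middle along the rod (all of step 2 and linear speed of draw_rod below 0.01 m/s and distance of notch from where it was at the start of the episode below 0.005 m); the arm keeps its last pose, push and grip.
It fails at once if the rod is drawn by more than 10 mm while the guard is not shut (distance of draw_rod from where it was at the start of the episode above 0.01 m and value of joint guard above 0.1 rad).
It fails at once if the index is pulled more than 15 mm past the notch (y of index_tip in the frame of notch above 0.015 m).
It fails at once if the marker is shifted by more than 5 mm (distance of notch from where it was at the start of the episode above 0.005 m).
It fails at once if a loose thing beside the tester is shifted or knocked over (distance of any of glue_white_mid, glue_blue_mid, ferrule_pot_mid from where it was at the start of the episode above 0.015 m or distance of any of ferrule_1_mid, ferrule_2_mid from where it was at the start of the episode above 0.012 m or distance of tee_box_mid from where it was at the start of the episode above 0.02 m).
It also fails if it takes over 48 s, if anything falls off the work surface, if the arm or the gripper's body presses on something with over 40 N, if the wrist force passes 120 N, or if a joint passes its speed limit or range.

## Working session

There is one attempt and no reset: what is moved stays moved. The work goes in short steps, Python scripts to look and compute and a shell command to move; the robot and the scene stay as the last step left them, time stands still between calls to the robot, and variables do not carry over. Pictures are saved under pics/ and viewed, about 8 in all and at most 12, crops included, and the job is handed in when it is done.

```bash
mkdir -p pics; ls; cat > h.py <<'E'
from cell import *
import numpy as np, cv2
from scipy.spatial.transform import Rotation as R
def cam(n):
    s=observe(); c=read_camera(n)
    if n=="wrist":
        T=np.array(c["T_tool_cam"]); Rt=np.array(R.from_euler('xyz',s["tool_rot"]).as_matrix()) if np.size(s["tool_rot"])==3 else np.array(s["tool_rot"])
        c["rotation"]=Rt@T[:3,:3]; c["eye"]=Rt@T[:3,3]+np.array(s["tool_pos"])
    return c
def ray(c,at):
    K=np.array([[c["fx"],0,c["cx"]],[0,c["fy"],c["cy"]],[0,0,1]]); 
    u=cv2.undistortPoints(np.array([[[at[1],at[0]]]],float),K,np.array([c["k1"],0,0,0.]))[0,0]
    d=np.array(c["rotation"])@np.array([u[0],u[1],1]); return np.array(c["eye"]),d/np.linalg.norm(d)
def onz(c,at,z):
    e,d=ray(c,at); return e+d*(z-e[2])/d[2]
def tri(rs):
    A=0;b=0
    for e,d in rs:
        P=np.eye(3)-np.outer(d,d); A=A+P; b=b+P@e
    p=np.linalg.solve(A,b); return p,[np.linalg.norm((np.eye(3)-np.outer(d,d))@(p-e)) for e,d in rs]
def proj(c,p):
    q=np.array(c["rotation"]).T@(np.array(p)-np.array(c["eye"])); x,y=q[:2]/q[2]; f=1+c["k1"]*(x*x+y*y)
    return [c["cy"]+c["fy"]*y*f, c["cx"]+c["fx"]*x*f]
E
python3 - <<'E'
from h import *
np.set_printoptions(precision=4,suppress=True)
print(observe())
Z={"tester":0,"guard_hinge":.122,"draw_rod":.085,"knob":.085,"index_tip":.044,"marker":.017,"notch":.04,"glue_white_mid":.0275,"glue_blue_mid":.03,"ferrule_pot_mid":.014,"ferrule_1_mid":.013,"tee_box_mid":.013,"guard_lip":None}
rs={}
for n in("scene","top"):
    c=cam(n); cv2.imwrite(f"pics/{n}0.png",c["img"]); print(n,np.array(c["eye"]),c["fx"])
    for l,z in Z.items():
        for d in place_of(n,l)[:3]:
            print(n,l,round(d["conf"],2),np.round(d["at"],1), onz(c,d["at"],z) if z is not None else '')
            if d["conf"]>.3: rs.setdefault(l,{}).setdefault(n,ray(c,d["at"]))
for l,v in rs.items():
    if len(v)==2: p,e=tri(list(v.values())); print("TRI",l,p,np.round(e,4))
E
```

```text
pics
{'time': 0.0, 'qpos': array([ 1.131 ,  0.3427,  1.525 ,  0.    ,  1.2754, -0.146 ]), 'qvel': array([-0.0018,  0.0016,  0.0005, -0.0001,  0.001 , -0.0009]), 'joint_efforts': array([ -0.0005, -43.1248, -24.4218,   0.0719,   0.056 ,  -0.0001]), 'tool_pos': array([0.1518, 0.5021, 0.226 ]), 'tool_rot': array([-3.1401, -0.0002,  2.8478]), 'contact_force': array([ 0.4664, -0.7104, -0.2915]), 'torque': array([ 0.0352, -0.0025,  0.0464]), 'opening': 0.09157243908634641}
scene [ 0.1491 -0.3324  0.8005] 514.2754041559526Traceback (most recent call last):
  File "<stdin>", line 10, in <module>
  File "h.py", line 15, in onz
    e,d=ray(c,at); return e+d*(z-e[2])/d[2]
                                       ~^^^
IndexError: invalid index to scalar variable.
```

```bash
python3 -c "
import cv2;a=cv2.imread('pics/scene0.png');b=cv2.imread('pics/top0.png');print(a.shape)"
```

```text
(400, 640, 3)[ WARN:0@0.032] global loadsave.cpp:275 findDecoder imread_('pics/top0.png'): can't open/read file: check file path/integrity
```

View pics/scene0.png

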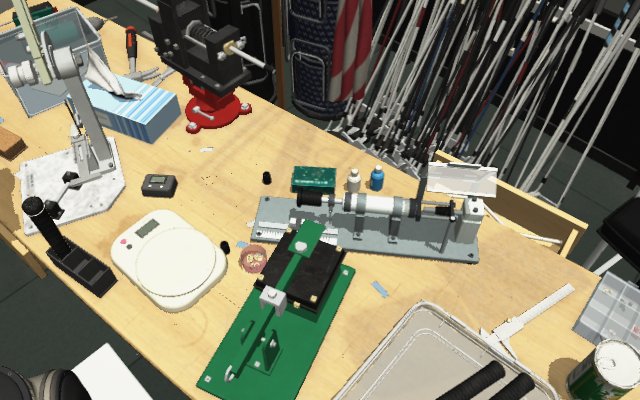

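The scene view shows the tester plate from about (255,200) to (480,260), with the knob at (310,200) and the raised guard at (462,180). A green fixture stands in front and hides part of the marker area. The camera rotation is apparently given as roll, pitch and yaw, so I'll fix the helper.

```bash
cat > fix.py <<'E'
s=open('h.py').read()
s=s.replace('    return c\ndef ray','    c["rotation"]=np.array(c["rotation"])\n    if c["rotation"].size==3: c["rotation"]=R.from_euler("xyz",c["rotation"]).as_matrix()\n    return c\ndef ray')
s+='''
np.set_printoptions(precision=4,suppress=True)
Z={"tester":0,"guard_hinge":.122,"draw_rod":.085,"knob":.085,"index_tip":.044,"marker":.017,"notch":.04,"glue_white_mid":.0275,"glue_blue_mid":.03,"ferrule_pot_mid":.014,"ferrule_1_mid":.013,"tee_box_mid":.013,"guard_lip":None}
def survey(cams,labels,k=3):
    rs={}
    for n in cams:
        c=cam(n); cv2.imwrite(f"pics/{n}_{observe()['time']:.2f}.png",c["img"])
        for l in labels:
            z=Z[l]
            for d in place_of(n,l)[:k]:
                print(n,l,round(d["conf"],2),np.round(d["at"],1), onz(c,d["at"],z) if z is not None else '')
                if d["conf"]>.3: rs.setdefault(l,{}).setdefault(n,ray(c,d["at"]))
    for l,v in rs.items():
        if len(v)>1: p,e=tri(list(v.values())); print("TRI",l,p,np.round(e,4))
'''
open('h.py','w').write(s)
E
python3 fix.py; python3 - <<'E'
from h import *
survey(("scene","top"),Z)
c=cam("top");print(c["eye"],c["rotation"])
cv2.imwrite("pics/top0.png",c["img"])
E
```

```text
scene tester 0.62 [230.  364.7] [0.6201 0.002  0.    ]
scene guard_hinge 0.44 [178.9 315.1] [0.5707 0.0853 0.122 ]
scene draw_rod 0.67 [198.5 330.4] [0.5795 0.0558 0.085 ]
scene knob 0.69 [201.2 311.4] [0.5514 0.0759 0.085 ]
scene index_tip 0.57 [197.5 310.7] [0.5799 0.1065 0.044 ]
scene index_tip 0.55 [226.2 330.1] [0.5568 0.0341 0.044 ]
scene index_tip 0.16 [179.4 353.6] [0.6707 0.0786 0.044 ]
scene marker 0.55 [228.9 297.7] [0.5246 0.0863 0.017 ]
scene notch 0.63 [221.5 297.8] [0.5254 0.0858 0.04  ]
scene glue_white_mid 0.75 [178.6 353.5] [0.6835 0.0891 0.0275]
scene glue_blue_mid 0.81 [175.2 379.1] [0.7244 0.0569 0.03  ]
scene ferrule_pot_mid 0.96 [259.2 255.1] [0.4258 0.0949 0.014 ]
scene tee_box_mid 0.97 [180.4 314.2] [0.6342 0.1509 0.013 ]
scene tee_box_mid 0.36 [183.5 356.3] [0.6876 0.0842 0.013 ]
scene guard_lip 0.66 [166.1 468. ] 
scene guard_lip 0.33 [220.9 296.9] 
scene guard_lip 0.26 [197.7 332.8] 
top tester 0.84 [185.9 348.2] [0.6205 0.002  0.    ]
top tester 0.59 [231.7 307.9] [0.5271 0.0891 0.    ]
top tester 0.3 [234.4 309.5] [0.5214 0.0859 0.    ]
top guard_hinge 0
[... 853 characters left out ...]
ip 0.97 [124.3 427.9] 
top guard_lip 0.33 [205.3 327.2] 
TRI tester [ 0.6205  0.0021 -0.0005] [0.0002 0.0002]
TRI guard_hinge [ 0.6012 -0.0173  0.2577] [0.1075 0.1075]
TRI knob [0.5584 0.0747 0.0807] [0.0058 0.0058]
TRI index_tip [0.5474 0.0506 0.1242] [0.0161 0.0161]
TRI marker [0.5262 0.0853 0.0167] [0.0019 0.0019]
TRI notch [0.5273 0.086  0.0382] [0.0013 0.0013]
TRI glue_white_mid [0.6838 0.0889 0.0275] [0.0003 0.0003]
TRI ferrule_pot_mid [0.4237 0.0959 0.0151] [0.0023 0.0023]
TRI tee_box_mid [0.4638 0.079  0.2318] [0.0708 0.0708]
TRI guard_lip [ 0.694  -0.1236  0.2173] [0.0021 0.0021]
[0.4917 0.062  0.9975] [[-0.0297 -0.9948  0.0974]
 [-0.9995  0.0289 -0.0087]
 [ 0.0058 -0.0976 -0.9952]]
```

View pics/top0.png

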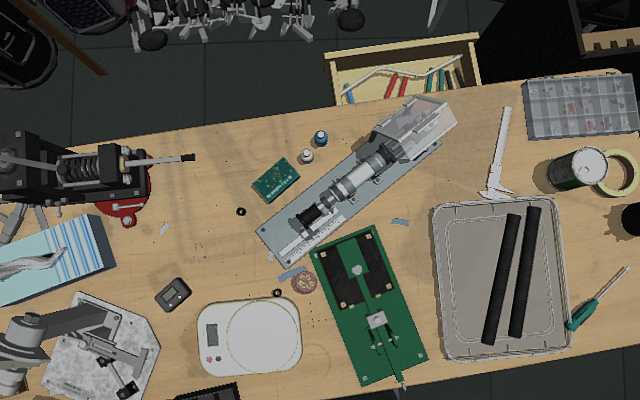

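The top view shows the tester running diagonally from the lower left, knob at (315,211), to the upper right, guard at (415,125). The plate's lower-left corners are at (258,228) and (275,262). The index-to-notch direction puts the tester yaw at about 39°. With tool yaw 2.256, tool x lies along tester +y and tool y along tester +x. I'll turn, rise and move over the tester.

```bash
python3 -m inch '[[[0,0,-20,0.148],[0,0,-20,0.148],[0,0,-20,0.148],[0,0,-20,0.148],[-55,3.5,0,0],[-55,3.5,0,0],[-55,3.5,0,0],[-55,3.5,0,0],[-55,3.5,0,0],[-55,3.5,0,0]]]' 1 20 && python3 -m inch '[[[-55,3.5,0,0],[-55,3.5,0,0],[-55,3.5,0,0],[-55,3.5,0,0],[-55,3.5,0,0],[-55,3.5,0,0],[0,0,0,0],[0,0,0,0]]]'
python3 - <<'E'
from h import *
c=cam("wrist"); print(observe()["tool_pos"],observe()["tool_rot"],c["T_tool_cam"],c["eye"],grip_point_offset)
cv2.imwrite("pics/w1.png",c["img"])
for l,z in Z.items():
    for d in place_of("wrist",l)[:2]: print(l,round(d["conf"],2),np.round(d["at"],1), onz(c,d["at"],z) if z is not None else '')
# corners of a yaw-39.2 plate model projected in the top and wrist pictures
E
```

```text
time: 2.9
tool_pos: [0.3781, 0.2588, 0.307]
tool_rot: [3.141, 0.0, 2.256]
contact_force: [0.1, 0.1, -0.4]
opening: 0.0011
time: 3.9
tool_pos: [0.6017, 0.0182, 0.3064]
tool_rot: [-3.141, -0.001, 2.255]
contact_force: [0.3, 0.4, 0.2]
opening: 0.0002
[0.6015 0.0188 0.3068] [ 3.1416 -0.0006  2.2565] [[-0.0003 -0.9606 -0.2779  0.0754]
 [ 1.     -0.0005  0.0007  0.0002]
 [-0.0009 -0.2779  0.9606 -0.1579]
 [ 0.      0.      0.      1.    ]] [0.5544 0.0767 0.4644] 0.0188
tester 0.9 [177.7 317.7] [ 0.617 -0.     0.   ]
draw_rod 0.59 [143.9 323.6] [0.5824 0.055  0.085 ]
knob 0.75 [113.8 324. ] [0.558  0.0854 0.085 ]
index_tip 0.81 [142.1 306.7] [0.5643 0.0388 0.044 ]
marker 0.85 [100.  307.5] [0.5262 0.0867 0.017 ]
marker 0.57 [ 97.7 307.6] [0.5242 0.0894 0.017 ]
notch 0.52 [ 97.1 307.9] [0.5256 0.0897 0.04  ]
glue_white_mid 0.71 [166.7 386.2] [0.6862 0.087  0.0275]
glue_blue_mid 0.78 [193.3 389.6] [0.7194 0.0586 0.03  ]
ferrule_pot_mid 0.83 [ 49.3 260.9] [0.4276 0.0995 0.014 ]
ferrule_1_mid 0.7 [  7.2 271.7] [0.4059 0.1543 0.013 ]
ferrule_1_mid 0.7 [140.8 306. ] [0.5629 0.0369 0.013 ]
tee_box_mid 0.62 [111.1 389.2] [0.6346 0.1547 0.013 ]
tee_box_mid 0.37 [161.7 385.3] [0.6838 0.0925 0.013 ]
```

View pics/w1.png

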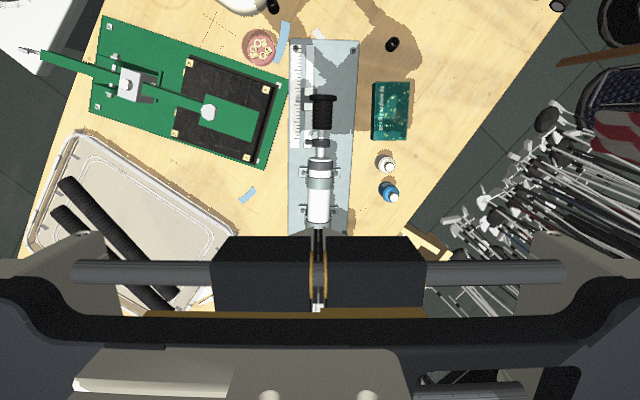

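The wrist view shows the plate almost vertical, its edges at columns of about 290 and 356, with the knob at (113,324) and the index at (142,307). A lean of roughly 0.02 rad remains. I'll measure the yaw precisely from the plate's edge lines.

```bash
cat >> h.py <<'E'
def lines(n,z,yaw0=np.deg2rad(39),minlen=.06,O=(.6195,.0015)):
    c=cam(n); g=cv2.cvtColor(c["img"],cv2.COLOR_BGR2GRAY)
    L=cv2.createLineSegmentDetector().detect(g)[0][:,0]
    for l in L:
        a=onz(c,(l[1],l[0]),z)[:2]; b=onz(c,(l[3],l[2]),z)[:2]; d=b-a
        if np.linalg.norm(d)<minlen: continue
        yaw=np.arctan2(-d[0],d[1]); yaw=(yaw+np.pi/2)%np.pi-np.pi/2
        if abs(yaw-yaw0)>.1: continue
        ex=np.array([np.cos(yaw0),np.sin(yaw0)]); ey=np.array([-ex[1],ex[0]]); m=np.array([a,b])-O
        if abs((m@ex).mean())<.08: print(n,"yaw %.2f len %.3f x %.4f y %s"%(np.rad2deg(yaw),np.linalg.norm(d),(m@ex).mean(),m@ey))
E
python3 - <<'E'
from h import *
for n in("wrist","top","scene"): lines(n,.016)
survey(("top","scene"),["guard_lip","guard_hinge"])
E
```

```text
wrist yaw 39.99 len 0.078 x 0.0786 y [0.0692 0.1475]
wrist yaw 41.16 len 0.123 x 0.0135 y [-0.2253 -0.1024]
wrist yaw 37.14 len 0.213 x 0.0541 y [ 0.1876 -0.0252]
wrist yaw 37.23 len 0.123 x -0.0177 y [-0.1025 -0.2254]
wrist yaw 37.73 len 0.140 x -0.0113 y [-0.2308 -0.0907]
wrist yaw 41.61 len 0.084 x 0.0066 y [-0.0906 -0.1745]
wrist yaw 37.17 len 0.211 x -0.0497 y [ 0.1178 -0.0933]
wrist yaw 37.50 len 0.060 x 0.0467 y [-0.0494  0.0108]
wrist yaw 37.38 len 0.219 x -0.0539 y [-0.0957  0.1233]
wrist yaw 37.61 len 0.060 x 0.0487 y [0.0088 0.0691]
wrist yaw 37.04 len 0.106 x 0.0525 y [0.0902 0.196 ]
top yaw 39.92 len 0.061 x 0.0408 y [0.3844 0.4453]
top yaw 39.40 len 0.114 x -0.0454 y [-0.0088 -0.1225]
top yaw 37.53 len 0.108 x -0.0533 y [0.0124 0.1201]
scene yaw 37.09 len 0.232 x -0.0653 y [-0.2025  0.0292]
scene yaw 38.24 len 0.068 x -0.0563 y [0.1622 0.23  ]
scene yaw 37.13 len 0.244 x -0.0569 y [ 0.0389 -0.2052]
top guard_lip 0.22 [203.8 327. ] 
scene guard_lip 0.91 [165.5 466.4]
```

The plate edges agree on a yaw of 37.2°, so the tool yaw should be 2.220, a further turn of +0.036. The guard is open at about 0.92 rad, with its centre at tester y -0.145 and its hinge at x of about 0.056. I'll go above its outer face.

```bash
cat >> h.py <<'E'
O=np.array([.6195,.0015]); YAW=np.deg2rad(37.2); EX=np.array([np.cos(YAW),np.sin(YAW)]); EY=np.array([-EX[1],EX[0]])
def tt(p): p=np.array(p); d=p[:2]-O; return np.array([d@EX,d@EY,p[2]])
def st():
    s=observe(); f=s["contact_force"]; print("t %.2f"%s["time"],"tester",np.round(tt(s["tool_pos"])*1e3,1),"yaw %.4f"%s["tool_rot"][2],"F tester",np.round([f[:2]@EX,f[:2]@EY,f[2]],1),"open %.1f"%(s["opening"]*1e3))
E
python3 -m inch '[[[0,0,0,0.036],[-42.4,4,0,0],[-42.4,4,0,0],[-42.4,4,0,0],[-42.4,4,0,0],[0,0,20,0],[0,0,20,0],[0,0,0,0]]]'
python3 - <<'E'
from h import *
st(); survey(("scene",),["guard_lip","guard_hinge"]); lines("scene",.016)
c=cam("scene"); cv2.imwrite("pics/s2.png",cv2.resize(c["img"][100:280,380:560],None,fx=3,fy=3))
E
```

```text
time: 6.05
tool_pos: [0.7167, -0.1074, 0.2645]
tool_rot: [-3.139, -0.003, 2.219]
contact_force: [-0.1, -0.9, 0.1]
opening: 0.0005
t 6.05 tester [  11.6 -145.5  264.5] yaw 2.2186 F tester [-0.7 -0.6  0.1] open 0.5
scene guard_lip 0.73 [166.8 469.4] 
scene guard_lip 0.5 [228.  362.8] 
scene yaw 37.07 len 0.232 x -0.0652 y [-0.2025  0.0292]
scene yaw 37.14 len 0.244 x -0.0569 y [ 0.0389 -0.2052]
scene yaw 37.22 len 0.073 x -0.0387 y [-0.096  -0.0228]
```

View pics/s2.png

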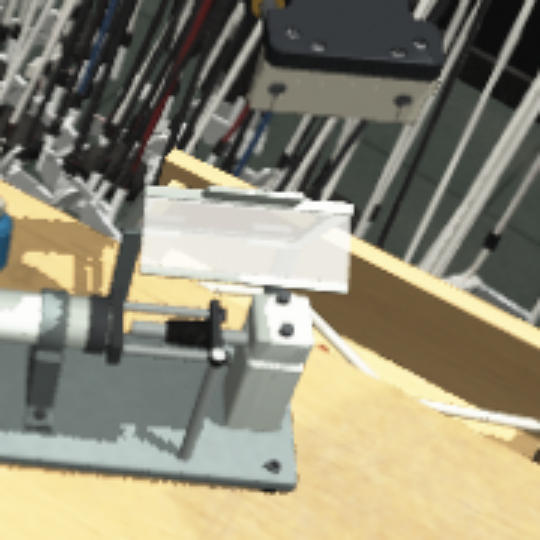

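The crop shows the guard open at crop (250,235), with the gripper above and behind it. The fingertips aren't clearly visible, so I'll project the TCP to see where they are.

```bash
python3 - <<'E'
from h import *
c=cam("scene"); p=observe()["tool_pos"]; im=c["img"].copy()
for dz in(0,.047+.0188):
    r,q=proj(c,p+[0,0,dz]); print(dz,r,q); cv2.circle(im,(int(q),int(r)),2,(0,0,255) if dz==0 else (0,255,0),-1)
# hypotheses of the guard
def W(x,y,z): return np.r_[O+x*EX+y*EY,z]
for a,col in((.8,(255,0,0)),(.92,(0,0,255)),(1.05,(0,255,0))):
    for y in(-.17,-.12):
        r,q=proj(c,W(.056-.1195*np.cos(a),y,.122+.1195*np.sin(a))); cv2.circle(im,(int(q),int(r)),1,col,-1)
for y in(-.199,-.091):
    r,q=proj(c,W(.056,y,.122)); cv2.circle(im,(int(q),int(r)),1,(255,0,255),-1)
cv2.imwrite("pics/s3.png",cv2.resize(im[60:260,370:570],None,fx=3,fy=3,interpolation=cv2.INTER_NEAREST))
E
```

```text
0 129.96496306454299 473.5302144567446
0.0658 96.23285006958731 483.8221393765832
```

View pics/s3.png

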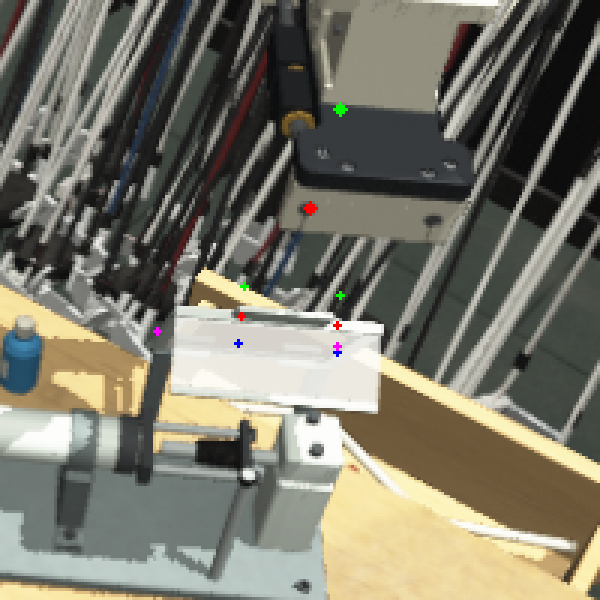

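The lip edge in the picture matches the 0.92 rad hypothesis (red dots). The beige block is the near end of the gripper body, and it clears the guard. I'll come down onto the outer face.

```bash
python3 -m inch '[[[0,0,20,0],[0,0,15,0],[0,0,10,0],[0,0,8,0],[0,0,6,0],[0,0,0,0]]]'; python3 -c "
from h import *; st()"
```

```text
time: 7.1
tool_pos: [0.7173, -0.1074, 0.2073]
tool_rot: [-3.141, -0.001, 2.22]
contact_force: [0.5, -0.5, -0.3]
opening: 0.0006
t 7.10 tester [  12.  -145.9  207.3] yaw 2.2198 F tester [ 0.  -0.7 -0.3] open 0.6
```

```bash
python3 -m inch '[[[0,-3,8,0],[0,-5,6,0],[0,-6,6,0],[0,-5,7,0],[0,-5,8,0],[0,0,0,0]]]'; python3 -c "
from h import *; st(); survey(('scene',),['guard_lip'])"
```

```text
time: 7.85
tool_pos: [0.6975, -0.1222, 0.1716]
tool_rot: [-3.14, -0.002, 2.219]
contact_force: [0.4, -0.4, -0.4]
opening: 0.0005
t 7.85 tester [ -12.7 -145.7  171.6] yaw 2.2193 F tester [ 0.1 -0.5 -0.4] open 0.5
scene guard_lip 0.76 [197.3 466.9]
```

```bash
python3 -m inch '[[[0,-4,8,0],[0,-3.5,9,0],[0,-2,8,0],[0,-1.5,7,0],[0,-1,6,0],[0,0,4,0],[0,0,3,0],[0,0,0,0]]]'; python3 - <<'E'
from h import *
st(); survey(('scene',),['guard_lip'])
c=cam("scene"); im=c["img"].copy()
def W(x,y,z): return np.r_[O+x*EX+y*EY,z]
for a,col in((0,(0,0,255)),(.1,(0,255,0)),(.3,(255,0,0))):
    for y in(-.17,-.12):
        r,q=proj(c,W(.056-.1195*np.cos(a),y,.122+.1195*np.sin(a))); print(a,r,q);cv2.circle(im,(int(q),int(r)),1,col,-1)
cv2.imwrite("pics/s4.png",cv2.resize(im[100:280,380:560],None,fx=3,fy=3,interpolation=cv2.INTER_NEAREST))
E
```

```text
time: 8.95
tool_pos: [0.6887, -0.129, 0.1274]
tool_rot: [3.141, -0.0, 2.22]
contact_force: [0.4, 0.4, 0.1]
opening: 0.0005
t 8.95 tester [ -23.8 -145.8  127.4] yaw 2.2199 F tester [0.5 0.1 0.1] open 0.5
scene guard_lip 0.63 [233.9 455.4] 
0 228.47156280809523 471.16104655770636
0 225.5496821906469 440.56017535617514
0.1 223.85273676092112 472.8182794512536
0.1 220.90841522004303 441.8960522885551
0.3 212.7286271738844 475.997266418542
0.3 209.7498435752583 444.51417990432583
```

View pics/s4.png

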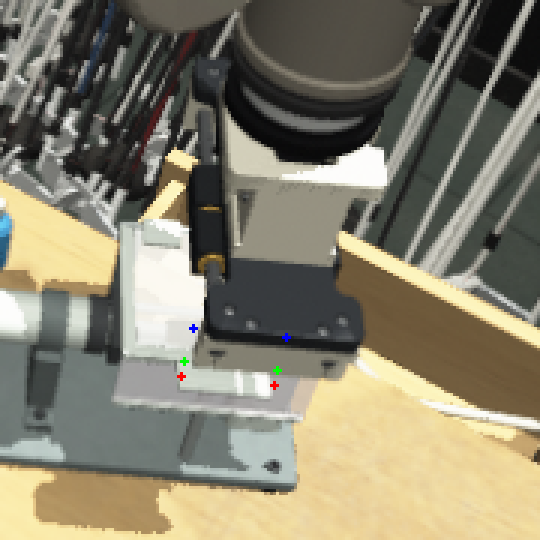

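The guard is now nearly level: its lip lies at about crop row 380 and the skirt hangs below. I'll press down until I feel the stop.

```bash
python3 -m inch '[[[0,0,2,0],[0,0,1.5,0],[0,0,1,0],[0,0,0,0],[0,0,0,0]]]'; python3 -c "
from h import *; st(); survey(('scene',),['guard_lip'])"
```

```text
time: 9.72
tool_pos: [0.6889, -0.1292, 0.1243]
tool_rot: [3.141, 0.001, 2.22]
contact_force: [-1.7, 0.3, 4.7]
opening: 0.0002
t 9.72 tester [ -23.8 -146.1  124.3] yaw 2.2198 F tester [-1.2  1.3  4.7] open 0.2
scene guard_lip 0.95 [233.4 458.1]
```

```bash
python3 -m inch '[[[0,0,1.5,0],[0,0,1,0],[0,0,0,0],[0,0,0,0]]]'; python3 -c "
from h import *; st(); survey(('scene',),['guard_lip'])"
```

```text
time: 10.32
tool_pos: [0.6889, -0.1293, 0.1241]
tool_rot: [3.14, 0.002, 2.22]
contact_force: [-6.7, 0.8, 15.2]
opening: 0.0006
t 10.32 tester [ -23.7 -146.1  124.1] yaw 2.2199 F tester [-4.9  4.7 15.2] open 0.6
scene guard_lip 0.86 [234.7 458.8]
```

The force rose to 15 N with no further motion (z 124.1 mm), so the guard is on its stop. I'll lift and move over the knob.

```bash
python3 -m inch '[[[0,0,-10,0],[0,0,-30,0],[0,0,-30,0],[35,3.5,0,0],[42,4,0,0],[42,4,0,0],[42,4,0,0],[42,4,0,0],[41,4,0,0]]]' && python3 -m inch '[[[0,0,0,0],[0,0,0,0],[0,0,0,0]]]' -0.3 20
python3 - <<'E'
from h import *
st(); c=cam("wrist"); cv2.imwrite("pics/w2.png",c["img"])
for l in("knob","draw_rod","index_tip","notch","marker","tester"):
    for d in place_of("wrist",l)[:2]: print(l,round(d["conf"],2),np.round(d["at"],1), tt(onz(c,d["at"],Z[l]))*1e3)
for n in("scene","top"):
    c=cam(n)
    for l in("guard_lip","guard_hinge","knob","index_tip","notch"):
        for d in place_of(n,l)[:2]: print(n,l,round(d["conf"],2),np.round(d["at"],1), tt(onz(c,d["at"],Z[l] or .122))*1e3)
cv2.imwrite("pics/s5.png",c["img"])
E
```

```text
time: 11.55
tool_pos: [0.5591, 0.0805, 0.1907]
tool_rot: [3.141, -0.0, 2.22]
contact_force: [-0.1, -0.5, -0.6]
opening: 0.0007
time: 11.92
tool_pos: [0.5605, 0.0784, 0.1906]
tool_rot: [3.142, 0.0, 2.219]
contact_force: [-1.1, -0.9, -0.6]
opening: 0.0258
t 11.93 tester [ -0.5  97.  190.6] yaw 2.2186 F tester [-1.4 -0.1 -0.6] open 25.8
draw_rod 0.85 [228.3 317.6] [-0.3286 63.3392 85.    ]
index_tip 0.57 [214.1 301.8] [-18.6036  64.0998  44.    ]
index_tip 0.24 [247.2 317.6] [-0.4011 21.9353 44.    ]
notch 0.6 [159.3 297.7] [-22.2675 127.059   40.    ]
marker 0.64 [155.  300.5] [-20.4841 128.7929  17.    ]
tester 0.75 [245.2 316.3] [-2.2112  3.2234  0.    ]
scene guard_lip 0.96 [233.5 457. ] [ -76.3637 -146.2427  122.    ]
scene guard_hinge 0.97 [176.6 450.3] [  46.562  -140.5469  122.    ]
scene guard_hinge 0.58 [197.9 332.7] [-27.087  61.192 122.   ]
scene knob 0.75 [197.  311.5] [  0.2907 101.4892  85.    ]
scene knob 0.7 [178.3 314.9] [ 45.2913 101.0755  85.    ]
scene index_tip 0.96 [226.4 332.1] [-30.1757  60.2479  44.    ]
scene notch 0.47 [221.5 298.4] [-23.8549 122.9999  40.    ]
top guard_lip 0.96 [162.3 435. ] [ -74.0101 -138.7222  122.    ]
top guard_hinge 0.95 [112.6 395. ] [  45.3885 -141.1076  122.    ]
```

View pics/w2.png

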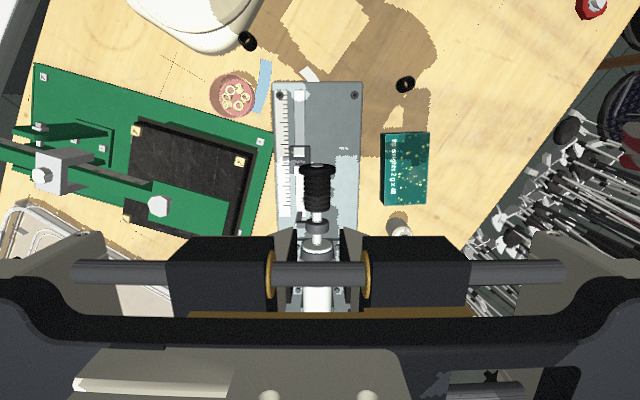

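The wrist view shows the knob at (190,317), centred between the fingers, with the marker at (152,299). The guard lip and hinge detections sit 120 mm apart at z of about 122 mm, so the guard is level. Now I'll lower over the knob.

```bash
python3 -m inch '[[[0.5,0.5,15,0],[0.5,0,15,0],[0.5,0,20,0],[0.5,0,15,0],[0,0,0,0]]]' && python3 -m inch '[[[0,0,12,0],[0,0,15,0],[0,0,15,0],[0,0,12,0],[0,0,5,0],[0,0,0,0]]]'; python3 -c "
from h import *; st()"
```

```text
time: 13.5
tool_pos: [0.5581, 0.0813, 0.124]
tool_rot: [-3.139, -0.002, 2.22]
contact_force: [0.2, 0.3, -0.2]
opening: 0.0594
time: 14.25
tool_pos: [0.5591, 0.0813, 0.0664]
tool_rot: [-3.141, -0.0, 2.22]
contact_force: [0.1, -0.5, -0.2]
opening: 0.0594
t 14.25 tester [  0.1 100.1  66.4] yaw 2.2198 F tester [-0.2 -0.5 -0.2] open 59.4
```

```bash
python3 -m inch '[[[0,0,0,0],[0,0,0,0],[0,0,0,0],[0,0,0,0],[0,0,0,0],[0,0,0,0]]]' 1 30; python3 - <<'E'
from h import *
st()
for n in("scene","top","wrist"):
    c=cam(n)
    for l in("draw_rod","index_tip","notch","marker"):
        for d in place_of(n,l)[:2]: print(n,l,round(d["conf"],2),np.round(d["at"],1), tt(onz(c,d["at"],Z[l] or .122))*1e3)
E
```

```text
time: 15.0
tool_pos: [0.5578, 0.0803, 0.0668]
tool_rot: [-3.138, -0.001, 2.22]
contact_force: [-5.3, -4.6, 5.1]
opening: 0.0253
t 15.00 tester [ -1.5 100.1  66.8] yaw 2.2203 F tester [-7.  -0.5  5.1] open 25.3
scene draw_rod 0.7 [246.4 221.9] [-123.4784  235.9796   85.    ]
scene draw_rod 0.44 [197.4 332. ] [ 3.8743 64.8912 85.    ]
scene index_tip 0.69 [223.9 332.2] [-24.5834  60.657   44.    ]
scene notch 0.41 [221.5 299.7] [-23.561  120.6321  40.    ]
scene marker 0.64 [230.4 296.1] [-28.0535 127.4002  17.    ]
top draw_rod 0.27 [210.5 238.1] [ 90.7569 204.2118  85.    ]
wrist draw_rod 0.8 [311.2 318.7] [-0.6292 64.3034 85.    ]
wrist notch 0.83 [188.  288.5] [-21.3006 128.6552  40.    ]
wrist marker 0.7 [187.4 292. ] [-21.1456 123.321   17.    ]
```

The knob is gripped at a 25.3 mm opening, with a small side force of 7 N that I'll ease. Now I'll draw 45 mm and then measure again.

```bash
python3 -m inch '[[[3,-1,0,0],[5,-0.3,0,0],[6,0,0,0],[6,0,0,0],[6,0,0,0],[6,0,0,0],[6,0,0,0],[5,0,0,0],[2,0,0,0],[0,0,0,0]]]'; cat >> h.py <<'E'
def gap(reps=2):
    st()
    for n in("scene","top","wrist"):
        for i in range(reps):
            c=cam(n)
            for l in("draw_rod","index_tip","notch","marker","guard_lip"):
                for d in place_of(n,l)[:2]:
                    if d["conf"]>.35: print(n,l,round(d["conf"],2),np.round(d["at"],1), np.round(tt(onz(c,d["at"],Z[l] or .122))*1e3,1))
        cv2.imwrite(f"pics/{n}_g.png",c["img"])
E
python3 -c "
from h import *
gap()
a=cv2.imread('pics/scene_g.png')[180:270,250:370]; b=cv2.imread('pics/wrist_g.png')[100:340,200:440]; t=cv2.imread('pics/top_g.png')[170:260,260:380]
f=lambda i:cv2.resize(i,(390,290),interpolation=cv2.INTER_CUBIC)
cv2.imwrite('pics/m1.png',np.vstack([np.hstack([f(a),f(t)]),np.hstack([f(b),f(b)*0])]))"
```

```text
time: 17.0
tool_pos: [0.5311, 0.1155, 0.0668]
tool_rot: [-3.141, 0.002, 2.22]
contact_force: [0.5, -8.8, 1.1]
opening: 0.0252
t 17.00 tester [ -1.5 144.3  66.8] yaw 2.2204 F tester [-4.9 -7.3  1.1] open 25.2
scene draw_rod 0.71 [195.8 307. ] [  2.1 109.9  85. ]
scene draw_rod 0.49 [223.2 298.1] [-60.2 116.8  85. ]
scene index_tip 0.59 [223.7 308.3] [-29.5 103.8  44. ]
scene notch 0.51 [221.2 296.4] [-23.6 126.7  40. ]
scene marker 0.43 [230.8 296.6] [-28.8 126.3  17. ]
scene guard_lip 0.88 [233.7 458.9] [ -76.4 -149.3  122. ]
scene draw_rod 0.73 [196.3 307.4] [  1. 109.  85.]
scene index_tip 0.82 [223.5 306.1] [-29.5 107.9  44. ]
scene notch 0.59 [222.5 294.9] [-26.9 129.   40. ]
scene marker 0.62 [226.3 297.2] [-18.5 126.8  17. ]
scene guard_lip 0.91 [235.7 458.3] [ -80.5 -148.1  122. ]
top index_tip 0.58 [177.3 275.4] [103.4 108.2  44. ]
top guard_lip 0.61 [159.6 434.7] [ -69.8 -141.6  122. ]
top guard_lip 0.75 [163.4 432.6] [ -72.8 -133.9  122. ]
wrist draw_rod 0.74 [307.6 313.6] [ -3.7 110.9  85. ]
wrist marker 0.53 [237.8 294. ] [-20.4 125.2  17. ]
wrist draw_rod 0.79 [304.8 318.6] [ -0.7 112.9  85. ]
wrist notch 0.52 [248.  446.2] [ 93.5 127.1  40. ]
wrist marker 0.5 [236.7 293.5] [-20.8 126.1  17. ]
wrist guard_lip 0.44 [ 69.3 209.2] [-38.4 235.7 122. ]
```

View pics/m1.png

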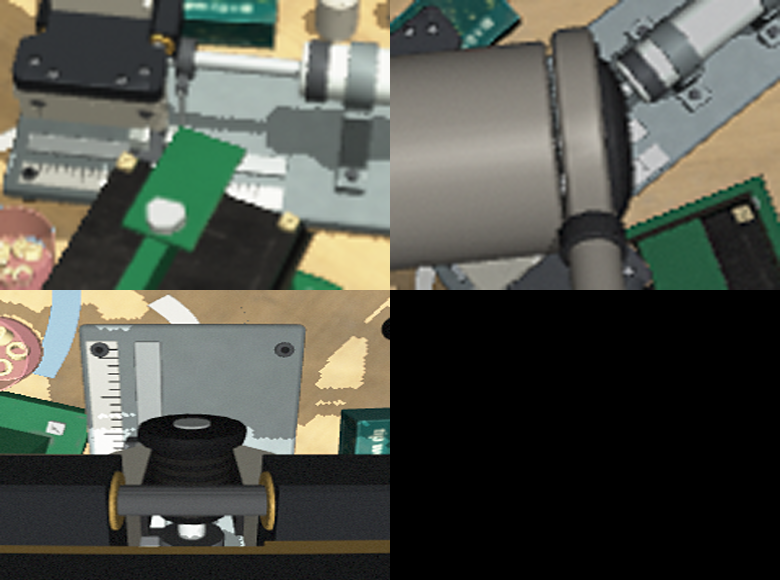

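In the scene view the marker is now hidden by the gripper, while the index at m1 crop (185,95) still shows. So I'll settle the index-to-notch distance from the earlier clear pictures and finish on measured TCP travel (44.2 mm so far).

```bash
cp pics/w1.png pics/w1b.png; python3 - <<'E'
import cv2,numpy as np
def crop(f,r0,r1,c0,c1,k):
    a=cv2.resize(cv2.imread(f)[r0:r1,c0:c1],None,fx=k,fy=k,interpolation=cv2.INTER_CUBIC)
    for r in range(-(-r0//10)*10,r1,10): cv2.line(a,(0,(r-r0)*k),(6,(r-r0)*k),(0,0,255),1); cv2.putText(a,str(r),(8,(r-r0)*k+4),0,.33,(0,0,255),1)
    for c in range(-(-c0//10)*10,c1,10): cv2.line(a,((c-c0)*k,0),((c-c0)*k,6),(0,0,255),1); cv2.putText(a,str(c),((c-c0)*k-8,16),0,.33,(0,0,255),1)
    return a
A=crop('pics/w2.png',138,236,278,340,6); B=crop('pics/scene0.png',192,242,284,350,6); C=crop('pics/w1b.png',88,150,290,336,4)
M=np.zeros((600,780,3),np.uint8); M[:A.shape[0],:A.shape[1]]=A[:600]; M[:B.shape[0],376:376+B.shape[1]]=B; M[310:310+C.shape[0],376:376+C.shape[1]]=C
T=crop('pics/top0.png',200,242,296,342,4); M[310:310+T.shape[0],590:590+T.shape[1]]=T
cv2.imwrite('pics/m2.png',M)
E
```

```text
(no output)
```

View pics/m2.png

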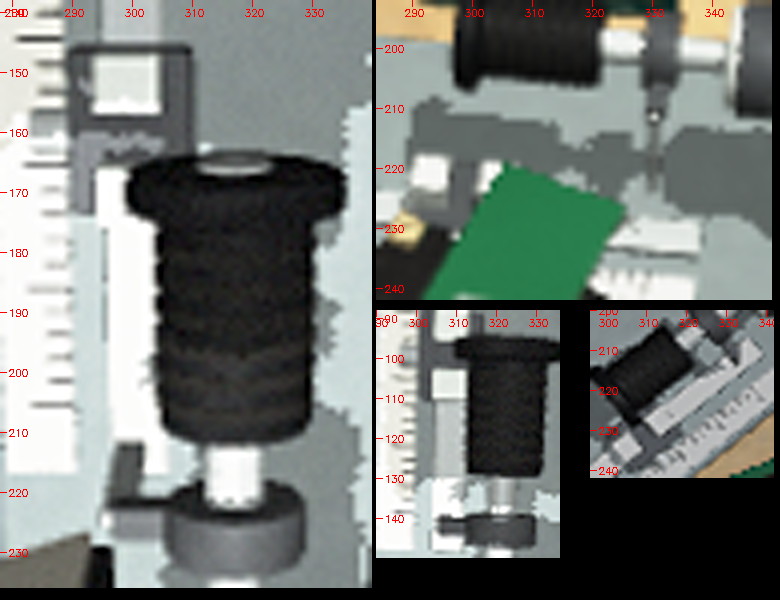

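The w2 enlargement shows the outer lug at rows 147–157, the notch below it and the index tip near row 212. The scene0 enlargement shows the lugs at columns 290–296 and from 301, with the index at column 331. I'll convert these.

```bash
python3 - <<'E'
from h import *
s=cam("scene")
for r,c,z in((217,290,.04),(217.5,296.3,.04),(217.5,300.8,.04),(221,330.5,.044),(221,331.5,.044)): print("scene",r,c,np.round(tt(onz(s,(r,c),z))*1e3,1))
w=read_camera("wrist"); T=np.array(w["T_tool_cam"])
def wc(pos,rot):
    Rt=R.from_euler('xyz',rot).as_matrix(); return dict(w,rotation=Rt@T[:3,:3],eye=Rt@T[:3,3]+np.array(pos))
p2=np.r_[O+-.0005*EX+.097*EY,.1906]; w2=wc(p2,[np.pi,0,2.2186]); w1=wc([.6015,.0188,.3068],[np.pi,0,2.2565])
for r,c,z in((147,299,.04),(157,299,.04),(160,299,.04),(162,299,.04),(166,299,.04),(174,292,.03),(212,299,.044),(213,299,.044),(165,317,.103),(210,316,.085+.013)): print("w2",r,c,np.round(tt(onz(w2,(r,c),z))*1e3,1))
for r,c,z in((102.5,307,.04),(110,307,.04),(95,307,.04),(140,306,.044),(138,306,.044)): print("w1",r,c,np.round(tt(onz(w1,(r,c),z))*1e3,1))
E
```

```text
scene 217 290 [-15.6 139.9  40. ]
scene 217.5 296.3 [-15.3 128.2  40. ]
scene 217.5 300.8 [-14.2 119.9  40. ]
scene 221 330.5 [-18.4  64.4  44. ]
scene 221 331.5 [-18.2  62.6  44. ]
w2 147 299 [-20.6 140.6  40. ]
w2 157 299 [-20.8 129.7  40. ]
w2 160 299 [-20.9 126.3  40. ]
w2 162 299 [-20.9 124.1  40. ]
w2 166 299 [-21.  119.6  40. ]
w2 174 292 [-30.  108.5  30. ]
w2 212 299 [-21.8  66.7  44. ]
w2 213 299 [-21.8  65.5  44. ]
w2 165 317 [ -0.7 131.2 103. ]
w2 210 316 [-1.8 87.4 98. ]
w1 102.5 307 [-22.4 119.8  40. ]
w1 110 307 [-22.2 109.3  40. ]
w1 95 307 [-22.7 130.2  40. ]
w1 140 306 [-22.4  66.4  44. ]
w1 138 306 [-22.4  69.3  44. ]
```

Picture readings put the gap at about 60–61 mm, and the networks at 60–63, so I take 61 mm. With 44.2 mm drawn, 17 mm remain.

```bash
python3 -m inch '[[[4,0,0,0],[5,0,0,0],[4,0,0,0],[3,0,0,0],[1.2,0,0,0],[0,0,0,0],[0,0,0,0]]]'; python3 -c "
from h import *
gap(3)
a=cv2.imread('pics/scene_g.png')[180:250,270:350]; b=cv2.imread('pics/wrist_g.png')[200:330,260:380]
cv2.imwrite('pics/m3.png',np.hstack([cv2.resize(a,(400,350),interpolation=cv2.INTER_CUBIC),cv2.resize(b,(380,350),interpolation=cv2.INTER_CUBIC)]))"
```

```text
time: 19.77
tool_pos: [0.521, 0.1288, 0.0668]
tool_rot: [-3.141, 0.002, 2.22]
contact_force: [2.4, -9.4, -0.1]
opening: 0.0249
t 19.77 tester [ -1.5 160.9  66.8] yaw 2.2203 F tester [-3.8 -8.9 -0.1] open 24.9
scene index_tip 0.56 [220.5 296.2] [-25.  126.8  44. ]
scene notch 0.57 [234.1 459. ] [ -16.8 -169.7   40. ]
scene notch 0.56 [221.9 295.8] [-25.3 127.6  40. ]
scene marker 0.67 [228.6 294.4] [-24.4 131.2  17. ]
scene guard_lip 0.59 [233.5 456.7] [ -76.4 -145.8  122. ]
scene draw_rod 0.63 [195.6 299.6] [  0.9 123.2  85. ]
scene index_tip 0.78 [222.8 297.8] [-29.8 123.1  44. ]
scene notch 0.61 [221.6 298.6] [-24.  122.6  40. ]
scene marker 0.64 [227.4 296.8] [-21.1 127.1  17. ]
scene guard_lip 0.84 [235.3 455.9] [ -80.2 -144.3  122. ]
scene draw_rod 0.84 [196.1 300. ] [ -0.2 122.3  85. ]
scene index_tip 0.86 [220.3 296.2] [-24.6 126.8  44. ]
scene notch 0.7 [224.1 296.4] [-30.1 125.8  40. ]
scene marker 0.66 [230.1 295.2] [-27.6 129.2  17. ]
scene guard_lip 0.81 [235.1 457.7] [ -79.4 -147.2  122. ]
top index_tip 0.61 [134.4 317.6] [118.8 -12.9  44. ]
top guard_lip 0.9 [165.4 431.9] [ -74.8 -130.4  122. ]
top guard_lip 0.82 [163.8 432.9] [ -73.7 -133.8  122. ]
top index_tip 0.55 [162.7 435.5] [ -76.1 -162.5   44. ]
top guard_lip 0.65 [161.8 435.5] [ -73.9 -140.1  122. ]
wrist draw_rod 0.87 [305.7 317.9] [ -1.1 129.   85. ]
wrist draw_rod 0.77 [306.4 316.2] [ -2.1 128.5  85. ]
wrist draw_rod 0.6 [305.2 320. ] [  0.1 129.3  85. ]
wrist draw_rod 0.51 [ 92.9 216.1] [-49.5 247.6  85. ]
```

View pics/m3.png

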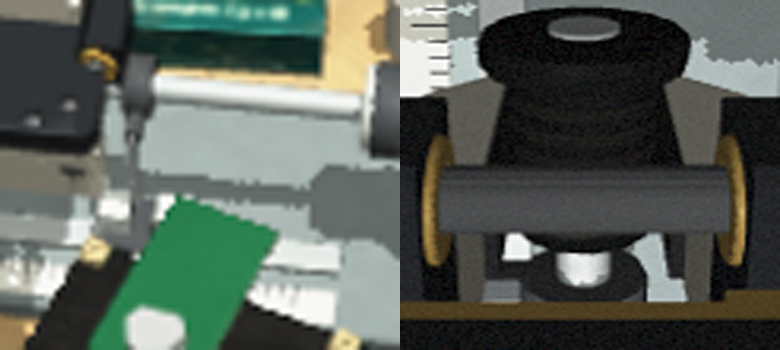

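The scene view shows the index blade at crop column 140 (image column 298). It stands between the light lugs at crop columns 100–130 and 150–170. One closer look will confirm the centring.

```bash
python3 -c "
from h import *
ims=[]
for i in range(4): ims.append(cam('scene')['img'].astype(float))
a=np.mean(ims,0)[194:232,280:320].astype(np.uint8)
k=15; a=cv2.resize(a,None,fx=k,fy=k,interpolation=cv2.INTER_CUBIC)
for c in range(280,320,5): cv2.line(a,((c-280)*k,0),((c-280)*k,8),(0,0,255),1); cv2.putText(a,str(c),((c-280)*k-8,20),0,.4,(0,0,255),1)
for r in range(195,232,5): cv2.line(a,(0,(r-194)*k),(8,(r-194)*k),(0,0,255),1); cv2.putText(a,str(r),(10,(r-194)*k+4),0,.4,(0,0,255),1)
cv2.imwrite('pics/m4.png',a); st()"
```

```text
t 22.68 tester [ -1.4 160.9  66.9] yaw 2.2203 F tester [-5.9 -8.9  0.2] open 25.2
```

View pics/m4.png

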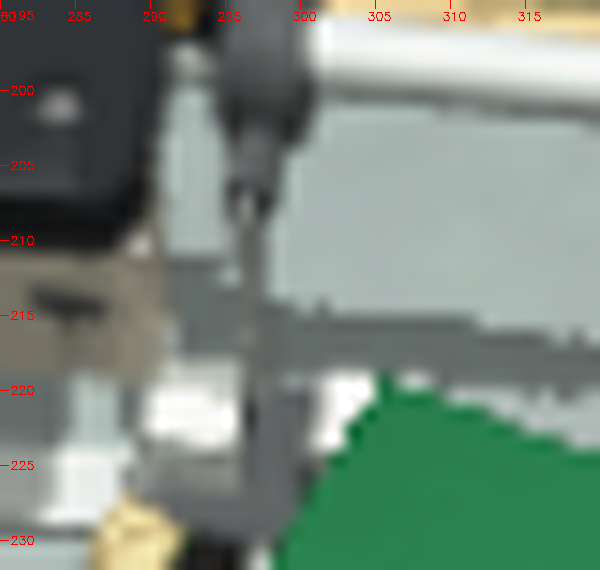

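The blade hangs at column 297 and the notch gap spans columns 296–301, so the index is in the notch, perhaps 1–2 mm past the middle. I'll ease it back by 0.7 mm, let it settle, check and hand in.

```bash
python3 -m inch '[[[-0.4,0,0,0],[-0.3,0,0,0],[0,0,0,0],[0,0,0,0],[0,0,0,0],[0,0,0,0],[0,0,0,0],[0,0,0,0]]]'; python3 - <<'E'
from h import *
st(); c=cam("scene")
for l in("index_tip","notch","guard_lip","guard_hinge"):
    for d in place_of("scene",l)[:1]: print(l,round(d["conf"],2),np.round(d["at"],1),np.round(tt(onz(c,d["at"],Z[l] or .122))*1e3,1))
print(np.abs(observe()["qvel"]).max()); hand_in()
E
```

```text
time: 23.68
tool_pos: [0.5215, 0.1282, 0.0668]
tool_rot: [-3.141, 0.002, 2.22]
contact_force: [2.5, -10.9, 0.2]
opening: 0.0251
t 23.68 tester [ -1.5 160.2  66.8] yaw 2.2202 F tester [ -4.6 -10.2   0.2] open 25.1
index_tip 0.83 [222.8 296.3] [-30.1 125.8  44. ]
notch 0.41 [220.5 298.2] [-21.6 123.7  40. ]
guard_lip 0.74 [235.6 458.1] [ -80.3 -147.8  122. ]
guard_hinge 0.85 [175.9 449.9] [  48.1 -139.9  122. ]
0.0025498588378464505
the job is handed in; nothing more can be done
```

I folded the guard down first, then drew the rod about 60 mm to the notch and handed in at about 23.7 s with the knob still held. `hand_in()` gave no verdict.

- **Guard:** I pressed it down until the force rose to 15 N with no further movement, which I took as the stop. In the last picture the lip and hinge were still where they were when it was shut.
- **Rod:** It was gripped at 25.1 mm opening with a 30 N grip setting. The spring pulled back with about 10 N, as expected at that draw, and the arm was still.
- **Index at the notch:** The last network readings put the index 2.1 mm past the notch's middle. By eye the blade was between the two lugs, 1–2 mm past centre before I eased it back 0.7 mm. Estimates of the resting distance to the notch disagreed (60–63 mm from pictures and networks), so centring is only good to about ±2.5 mm, inside the 5 mm limit.
- **Marker and loose things:** I saw no sign of contact with the marker; its detections stayed within their usual scatter. I did not measure the loose things again at the end.

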